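# Eject the carved plaque and stop it on the slide

### The arm

A 7-joint arm with a two-finger parallel gripper is mounted at the origin on the work surface. World frame = base frame: x ahead of the robot, y to its left, z up, the work surface at z = 0. Lengths are in m, angles in rad, forces in N, time in s.
With the tool pointing down it reaches from about 0.425 to 0.875 m from the base axis. Payload 8.4 kg.
Tool frame: the origin (TCP) lies at the very end of the fingers, on their centre line; the grasp point (between the pads) lies 19 mm behind it; z points along the fingers, y is the line along which they close (so a half turn about z gives the same grasp; the last joint's range is limited). The gripper opens to 85 mm and grips with 20 to 120 N. Pads are 22 mm wide; open, the fingers measure 114 mm over their backs; the gripper's body (76 mm by 85 mm) begins 54 mm behind the grasp point. The pads swing forward as they close: fully open they stand 13 mm farther back than shut.
Start: joints at [1.149, 0.333, 0.04, 1.465, -0.013, 1.343, -0.059], TCP at [0.206, -0.616, 0.231] pointing down, gripper open.
Joint ranges: [-2.58, 2.58], [-0.38, 2.09], [-1.3, 1.39], [0.25, 2.4], [-1.5, 4.64], [0.08, 2.09], [-2.65, 2.65]. Speed limits (rad/s): [2.22, 2.22, 2.79, 2.79, 3.14, 3.14, 3.14].

### API

Orientations are given as a unit quaternion [w, x, y, z].
In Python, from bench import observe, eyes, job_done, models gives the robot as it stands.
- The arm moves only by the shell command python3 -m pendant 'ROWS' [FORCE]. ROWS is JSON, one flat list of numbers, 7 for each row, row after row: the turn, a rotation vector about the tool's x, y, z as a fraction of full scale, then the shift along the tool's x, y, z as a fraction of full scale, then the opening, from -1 (shut) to 1 (fully open). In form: [ax, ay, az, dx, dy, dz, jaw, ax, ay, az, dx, dy, dz, jaw, ...]. A call has 1 to 5 rows; each row is the pose to reach, as a shift and turn from the pose commanded when the call began, along the tool's axes at that moment; what a row does not reach only later rows make up. Full scale, the value 1, is 0.8 m for a shift and pi/2 rad for a turn. A row lasts 1/10 s, in which the tool goes at most 50 mm and 8.59 degrees, less where a joint would pass 70% of its speed; a pose out of reach is approached as far as the arm can. A call with a number of a shift or a turn outside -1 to 1 is refused whole. A call with a gripper value outside its range is refused whole. The fingers move at their own pace and stop on an object; FORCE is the grip in N (left out, the last holds). Time passes only in rows, so rows that repeat a pose let the fingers close. It gives the time, the measured TCP pose, the force, the opening and the grip force at its end, in the units of the state.
- observe(): the state, without advancing time (a new reading comes with each control period).
- eyes.get_image(name): name is "scene" or "side" or "wrist"; returns the picture (480x640x3 uint8, red, green, blue); there is no depth.
- eyes.camera_params(name): a dict with "fx", "fy", "cx", "cy" (pixels), "position" and "rotation" of the camera in the world. Camera axes: x right, y down, z forward; pixel columns grow to the right and rows downward; lengths in m; the calibration is good to about 2 mm. A picture is of the moment at which its call begins: read the wrist's pose just before it. camera_params takes no time and is no camera call; for the wrist camera it gives the pose at the moment of the call.
- job_done(): hands the job in; it is judged then, once.
Trained networks look in the newest picture that a camera, given by its name, has taken for a name from the list of things; names that differ only in an ending like _2 or _b are one class to them, and where a whole thing is asked for, a point or a joint stands for the part that bears it (a point fixed in the world has none). Each returns a list of dicts, best first, with "conf" (0 to 1); they miss things now and then, are a little off and sometimes report something else, mostly with a low value. They report only what shows in the picture. A call takes as long as a camera call. They do not tell look-alikes from the thing itself.
- models.recognise(name, camera): "rect" ([left, top, right, bottom] in pixels, round what is visible of it).
- models.cut_out(name, camera): "mask" (480x640 bool, what is visible of it) and "rect" ([left, top, right, bottom] in pixels, round what is visible of it).
The state is a dict: "clock": time; "qpos": joint angles; "qvel": joint speeds; "effort": joint torques, N m; "tool_pos": TCP position; "eef_rot": TCP orientation; "contact_force": force on the tool from outside, world axes, zero at the start; "moment": the same for the moment, N m; "grip_width": finger opening in m; "grasp_force": force on a finger pad.
Only numpy, scipy, OpenCV 4.12 (cv2) and the standard library are available. Lean on these libraries where they do the work, as an engineer would, in place of code of your own. Each camera call takes 0.05 s, during which the arm holds its last target. There are 200 camera calls.

### The job

Pop the small carved plaque out of the ejector jig: press the jig's steel key down as far as it goes with one finger, and have the other finger in the lane of the slide so that it stops the plaque before it runs off the lower end. Do not grip or lift the plaque, and leave the other things on the bench where they are. Finish while holding on: the key still pressed fully down by one finger, and the plaque resting still on the slide against the other.

Things in the scene. Friction and masses are not known exactly. Their poses are not given: they have to be found in the camera images.
- jig: The ejector jig, fixed: plywood base 330 x 170 x 12 mm with a sloping slide on blocks. Origin on the bench under the gate, mid lane; x horizontal, downhill along the slide; z up. The base spans x = -160 to +170 mm, y = -105 to +65 mm. Highest part: the pusher's block at the uphill end (x = -95 to -155 mm), about 160 mm above the bench; all else downhill of the gate is under 100 mm.
- slide: The jig's aluminium slide, tilted 18 degrees (0.314 rad). Origin on its floor at the gate, mid lane, 85 mm above the bench; x downhill along the floor, z square to it. Lane 52 mm wide between side walls 6 mm thick, 12 mm high. Waxed and slippery, it ends open at x = +170 mm (point slide_end): past it the plaque falls off.
- gate (a point): On the lane floor, mid lane, uphill face of the gate: a steel strip across the lane, 8 mm proud of the floor, that holds the plaque. A spring pusher behind the plaque (stroke 22 mm, about 1.3 N) drives it downhill once the gate is lowered by the key, and its weight keeps it sliding: left alone it is off the end in about half a second.
- slide_end (a point): Lower open end of the lane floor, mid lane, 170 mm down the slide from the gate.
- slide_lane (a point): Point on the lane floor, mid lane, straight beside the key: 80 mm (horizontally) downhill of the gate, 59 mm above the bench. The floor rises 0.325 mm for each mm uphill of here and falls as much downhill. The key's centre lies 58 mm from here horizontally, in the jig's -y direction; the top of the lane wall between them is about 71 mm above the bench.
- key_top (a point): Centre of the flat level top of the ejector key, a steel pad 36 mm (jig x) by 34 mm (jig y) beside the slide. Top 79 mm above the bench unpressed, 67 mm fully pressed, i.e. 8 mm above the lane floor beside it: with the key down, a second fingertip at the same height in the lane clears the floor and bars the way of the 20 mm thick plaque. The point moves with the key.
- key (a joint): Travel of the key straight down, in m: 0 unpressed, 0.012 fully down (hard stop). Spring: 3 N at the start, 6 N fully down; it springs up when let go. The gate is one piece with the key and lets the plaque go at about 0.0085.
- plaque: The carved wooden plaque, a loose block 70 mm long (its x, along the slide), 48 mm wide, 20 mm thick, about 75 g, light wood with a raised frame and rosette on top. It waits on the slide just uphill of the gate. Origin at the centre of its underside, axes parallel to the slide's while it lies there.
- gouge_a: About 220 mm, a carving gouge lying flat on the bench, dark turned handle (120 x 24 mm) and steel blade (100 mm long), 25 mm high; bystander, leave alone. Origin on the bench under the handle's front half, x towards the blade.
- gouge_b: About 220 mm, a carving gouge lying flat on the bench, dark turned handle (120 x 24 mm) and steel blade (100 mm long), 25 mm high; bystander, leave alone. Origin on the bench under the handle's front half, x towards the blade.
- gouge_c: About 220 mm, a carving gouge lying flat on the bench, brown turned handle (120 x 24 mm) and steel blade (100 mm long), 25 mm high; bystander, leave alone. Origin on the bench under the handle's front half, x towards the blade.
- mallet: Plain turned wooden carving mallet lying on its side, 240 mm long (its x), 55 mm thick; bystander. Origin on the bench under its middle.
- medallion: Round carved wooden medallion lying flat, 80 mm across, 16 mm high; bystander. Origin at the centre of its underside.
- tape: Tape measure standing on the bench, 65 x 36 x 60 mm; bystander. Origin at the centre of its underside.
- jar: Amber glass varnish jar with a steel cap, 64 mm across, 85 mm high; bystander. Origin at the centre of its underside.
Things that resemble listed ones, but are neither listed nor needed, are in the scene too. There is more than one size of the plaque; the job needs the middle-sized.

How it is judged:
On the way, in this order (a step that is already met when the one before it is completed fails the run):
1. the key is being pressed down (value of joint key above 0.005 m).
2. the plaque has popped past the gate and is stopped by a finger with the key held down (x of plaque in the frame of slide between 0.012 and 0.13 m and contact force between the fingers and plaque above 0.02 N and value of joint key above 0.009 m and linear speed of plaque below 0.02 m/s), for 0.2 s.
At the end, for the whole second after the job is handed in: The key is held at least 9 mm down (of 12); the plaque lies still (under 20 mm/s) on the slide, its centre 12 to 130 mm downhill of the gate and within 10 mm of mid lane and of the floor, a finger touching it and holding it back (all of step 2 and z of plaque in the frame of slide between -0.004 and 0.01 m and y of plaque in the frame of slide between -0.01 and 0.01 m); the arm keeps its last pose, push and grip.
It fails at once if the plaque leaves the slide (x of plaque in the frame of slide above 0.14 m).
It fails at once if the plaque is lifted off the slide (z of plaque in the frame of slide above 0.015 m).
It fails at once if a bystander (gouge, mallet, medallion, tape, jar) is moved more than 30 mm (distance of any of gouge_a, gouge_b, gouge_c, mallet, medallion, tape, jar from where it was at the start of the episode above 0.03 m).
It also fails if it takes over 32 s, if anything falls off the work surface, if the arm or the gripper's body presses on something with over 40 N, if the wrist force passes 120 N, or if a joint passes its speed limit or range.

## Working session

There is one attempt and no reset: what is moved stays moved. The work goes in short steps, Python scripts to look and compute and a shell command to move; the robot and the scene stay as the last step left them, time stands still between calls to the robot, and variables do not carry over. Pictures are saved under pics/ and viewed, at most 10 in all, crops included, and the job is handed in when it is done.

```bash
mkdir -p pics; cat > look.py <<'E'
import cv2,numpy as np
from bench import observe,eyes,models
def snap(n,f):
    im=eyes.get_image(n); cv2.imwrite(f'pics/{f}.png',cv2.cvtColor(im,cv2.COLOR_RGB2BGR)); return im
E
python3 - <<'E'
from look import *
s=observe(); print(s)
for c in ('scene','side'):
    snap(c,c+'0'); p=eyes.camera_params(c); print(c,{k:np.round(v,4).tolist() for k,v in p.items()})
    for n in ('jig','slide','plaque','key_top'):
        print(n,[(round(d['conf'],2),np.round(d['rect']).tolist()) for d in models.recognise(n,c)])
E
```

```text
{'clock': 0.0, 'qpos': array([ 1.14879593,  0.33392975,  0.03988688,  1.46628751, -0.01340633,
        1.34329322, -0.05849827]), 'qvel': array([-0.0002611 , -0.00038224,  0.00251248, -0.00096456, -0.0006489 ,
        0.00114738, -0.00083685]), 'effort': array([ 3.17552167e-04, -6.58567929e+01,  1.36526842e+00, -4.05549788e+01,
        1.66663178e-02,  1.26855390e-02, -7.84848589e-05]), 'tool_pos': array([ 0.20601549, -0.61600104,  0.23040131]), 'eef_rot': array([-8.04355018e-04,  9.87005273e-01,  1.60685747e-01, -1.87101792e-04]), 'contact_force': array([-1.43550608,  0.71932593,  0.55918046]), 'moment': array([-0.02638018, -0.02692726,  0.03150602]), 'grasp_force': 0.0, 'grip_width': 0.08539588579992188}
scene {'fx': 445.5101, 'fy': 445.5101, 'cx': 323.346, 'cy': 243.9755, 'position': [0.939, -0.3344, 0.9529], 'rotation': [-0.2439, 0.878, 0.3979, -0.1068]}
jig [(0.95, [259.0, 162.0, 408.0, 301.0])]
slide [(0.61, [274.0, 162.0, 403.0, 267.0])]
plaque [(0.92, [222.0, 249.0, 244.0, 271.0]), (0.73, [309.0, 187.0, 343.0, 219.0]), (0.66, [236.0, 284.0, 285.0, 317.0])]
key_top [(0.59, [320.0, 212.0, 360.0, 260.0]), (0.29, [396.0, 122.0, 473.0, 187.0])]
side {'fx': 450.8896, 'fy': 450.8896, 'cx': 309.1182, 'cy': 239.7711, 'position': [0.5173, -1.1102, 0.7046], 'rotation': [-0.51, 0.86, -0.0065, 0.0172]}
jig [(0.59, [237.0, 210.0, 355.0, 277.0])]
slide [(0.77, [238.0, 211.0, 344.0, 247.0]), (0.55, [260.0, 193.0, 323.0, 208.0]), (0.35, [346.0, 229.0, 388.0, 264.0])]
plaque [(0.87, [280.0, 286.0, 322.0, 315.0]), (0.66, [239.0, 289.0, 262.0, 307.0]), (0.57, [269.0, 217.0, 292.0, 230.0])]
key_top [(0.44, [280.0, 268.0, 358.0, 283.0])]
```

View pics/scene0.png

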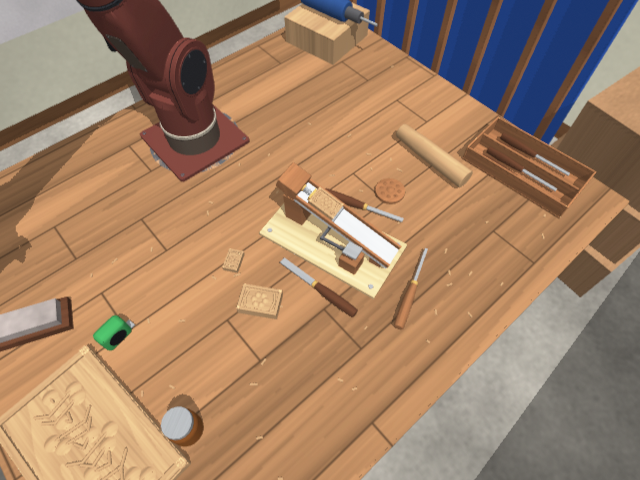

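View pics/side0.png

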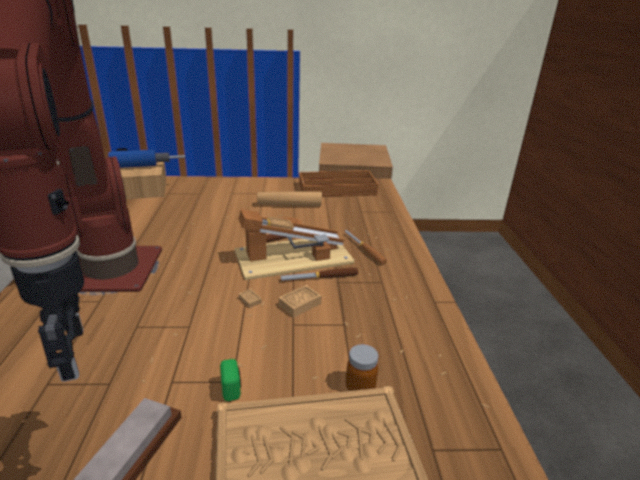

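Both views show the plaque candidates, in scene-camera pixels: (325,203) on the slide (the middle one), (233,260) small and loose, and (260,300) large and loose. I choose the one on the slide. The key is the steel pad near (353,248). Next, a close crop to check this and read the base corners.

```bash
python3 - <<'E'
import cv2
im=cv2.imread('pics/scene0.png')[155:305,250:420]
cv2.imwrite('pics/crop0.png',cv2.resize(im,None,fx=4,fy=4,interpolation=cv2.INTER_CUBIC)[:600,:])
E
```

```text
(no output)
```

View pics/crop0.png

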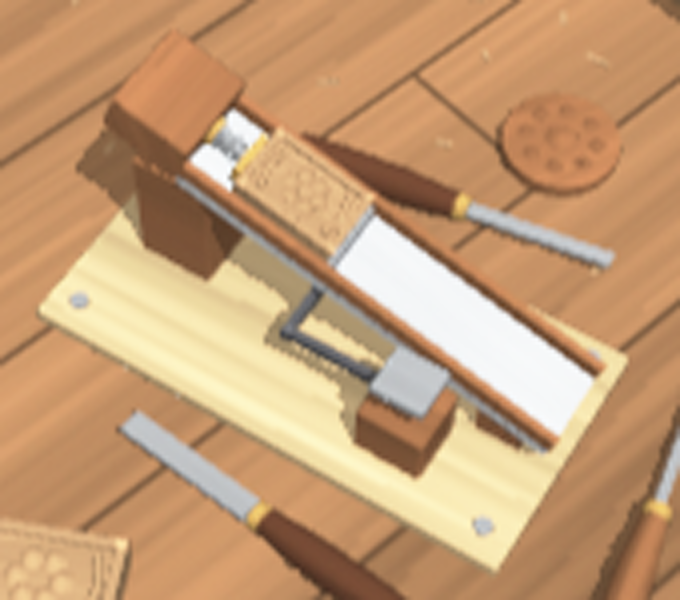

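The crop confirms the mid-sized plaque on the slide behind the gate, at crop (305,190). The key pad centre is at crop (411,380), the gate at (352,236) and the base corners at (40,312), (497,570) and (628,355). Now I fit the jig pose.

```bash
cat > fit.py <<'E'
import numpy as np
from scipy.optimize import least_squares
from scipy.spatial.transform import Rotation as R
def cam(p):
    q=np.array(p['rotation'],float)
    M=q if q.shape==(3,3) else R.from_quat(q[[1,2,3,0]]).as_matrix()
    return M,np.array(p['position'])
def proj(p,X):
    M,t=cam(p); c=(X-t)@M
    return np.c_[p['fx']*c[:,0]/c[:,2]+p['cx'],p['fy']*c[:,1]/c[:,2]+p['cy']]
def jw(v,P):
    c,s=np.cos(v[2]),np.sin(v[2]); P=np.atleast_2d(P)
    return np.c_[v[0]+c*P[:,0]-s*P[:,1],v[1]+s*P[:,0]+c*P[:,1],P[:,2]]
def fit(p,P,px,v0): return least_squares(lambda v:(proj(p,jw(v,P))-px).ravel(),v0,loss='soft_l1')
E
python3 - <<'E'
from fit import *
from bench import eyes,observe
p=eyes.camera_params('scene')
P=np.array([[-.16,-.105,.012],[.17,-.105,.012],[.17,.065,.012],[.08,-.058,.079],[.098,-.075,.079],[.062,-.041,.079],[.1617,0,.0325]])
c=np.array([[40,312],[497,570],[628,355],[411,380],[423,417],[400,342],[573,410]])/4+[250,155]-.4
for y in (0,1.5,3,-1.5):
    r=fit(p,P,c,[.65,-.2,y])
    if r.cost<500: print(r.x,r.cost,(proj(p,jw(r.x,P))-c).round(1).tolist())
v=r.x if r.cost<500 else None
s=observe();Rt=R.from_quat(s['eef_rot'][[1,2,3,0]]).as_matrix();print(Rt.round(3))
E
```

```text
[0.51115446 0.08797636 0.289945  ] 1.3294560469082677 [[-1.6, -0.3], [0.2, -0.0], [0.6, 0.1], [-0.0, -0.2], [0.1, -0.2], [-0.4, 0.3], [0.4, 0.2]]
[0.51115446 0.08797636 0.28994501] 1.3294560469087977 [[-1.6, -0.3], [0.2, -0.0], [0.6, 0.1], [-0.0, -0.2], [0.1, -0.2], [-0.4, 0.3], [0.4, 0.2]]
[0.51115446 0.08797636 0.289945  ] 1.3294560469082193 [[-1.6, -0.3], [0.2, -0.0], [0.6, 0.1], [-0.0, -0.2], [0.1, -0.2], [-0.4, 0.3], [0.4, 0.2]]
[0.51115446 0.08797636 0.289945  ] 1.3294560469082477 [[-1.6, -0.3], [0.2, -0.0], [0.6, 0.1], [-0.0, -0.2], [0.1, -0.2], [-0.4, 0.3], [0.4, 0.2]]
[[ 0.948  0.317  0.   ]
 [ 0.317 -0.948  0.   ]
 [ 0.    -0.    -1.   ]]
```

```bash
cat > go.py <<'E'
import sys
from fit import *
from bench import observe
v=[.5112,.0880,.2899]
def go(jx=.08,jy=-.029,z=.16):
    s=observe();T=R.from_quat(s['eef_rot'][[1,2,3,0]]).as_matrix()
    t=jw(v,[jx,jy,z])[0]; c,n=np.cos(v[2]),np.sin(v[2])
    D=np.array([[c,n,0],[n,-c,0],[0,0,-1]])
    print('clock',s['clock'],'tcp',s['tool_pos'].round(4),'target',t.round(4),'w',s['grip_width'].round(4),'F',s['contact_force'].round(1))
    print('turn',(R.from_matrix(T.T@D).as_rotvec()/(np.pi/2)).round(4),'shift',(T.T@(t-s['tool_pos'])/.8).round(4))
    c,n=np.cos(v[2]),np.sin(v[2]); d=s['tool_pos']-[v[0],v[1],0]
    print('tcp in jig',np.round([c*d[0]+n*d[1],-n*d[0]+c*d[1],d[2]],4))
if __name__=='__main__': go(*map(float,sys.argv[1:]))
E
python3 go.py .08 -.029 .16
```

```text
Traceback (most recent call last):
  File "go.py", line 13, in <module>
    if __name__=='__main__': go(*map(float,sys.argv[1:]))
                             ~~^^^^^^^^^^^^^^^^^^^^^^^^^^
  File "go.py", line 9, in go
    print('clock',s['clock'],'tcp',s['tool_pos'].round(4),'target',t.round(4),'w',s['grip_width'].round(4),'F',s['contact_force'].round(1))
                                                                                  ^^^^^^^^^^^^^^^^^^^^^
AttributeError: 'float' object has no attribute 'round'
```

```bash
sed -i "s/s\['grip_width'\].round(4)/s['grip_width']/" go.py; python3 go.py .08 -.029 .16
```

```text
clock 0.5 tcp [ 0.2062 -0.6164  0.2313] target [0.5962 0.0831 0.16  ] w 0.08490965568179486 F [-0.1  0.1  0.8]
turn [-0.     -0.      0.0209] shift [ 0.7396 -0.6746  0.0892]
tcp in jig [-0.4937 -0.5878  0.2313]
```

```bash
python3 -m pendant '[0,0,0.021,0.74,-0.675,0,0.1, 0,0,0.021,0.74,-0.675,0,0.1, 0,0,0.021,0.74,-0.675,0,0.1, 0,0,0.021,0.74,-0.675,0,0.1, 0,0,0.021,0.74,-0.675,0,0.1]' 30; python3 go.py .08 -.029 .16
```

```text
clock: 1.0
tool_pos: [0.3286, -0.3962, 0.2316]
eef_rot: [0.0, 0.99, 0.144, 0.0]
contact_force: [0.7, 0.1, 0.5]
grip_width: 0.0466
grasp_force: 0.0
clock 1.0 tcp [ 0.3286 -0.3962  0.2316] target [0.5962 0.0831 0.16  ] w 0.04655851028220894 F [0.7 0.1 0.5]
turn [ 0.0005 -0.0001 -0.0001] shift [ 0.4917 -0.4787  0.0892]
tcp in jig [-0.3134 -0.4118  0.2316]
```

```bash
python3 -m pendant '[0,0,0,0.49,-0.478,0,0.1, 0,0,0,0.49,-0.478,0,0.1, 0,0,0,0.49,-0.478,0,0.1, 0,0,0,0.49,-0.478,0,0.1, 0,0,0,0.49,-0.478,0,0.1]'; python3 go.py .08 -.029 .16
```

```text
clock: 1.5
tool_pos: [0.4502, -0.1778, 0.2318]
eef_rot: [0.0, 0.99, 0.144, 0.0]
contact_force: [1.1, -0.7, 0.0]
grip_width: 0.047
grasp_force: 0.0
clock 1.5 tcp [ 0.4502 -0.1778  0.2318] target [0.5962 0.0831 0.16  ] w 0.04696555134265916 F [ 1.1 -0.7  0. ]
turn [ 0.0005 -0.0004 -0.0002] shift [ 0.2679 -0.2605  0.0896]
tcp in jig [-0.1345 -0.2372  0.2318]
```

```bash
python3 -m pendant '[0,0,0,0.268,-0.26,0,0.1, 0,0,0,0.268,-0.26,0,0.1, 0,0,0,0.268,-0.26,0,0.1, 0,0,0,0.268,-0.26,0,0.1, 0,0,0,0.268,-0.26,0,0.1]';python3 -m pendant '[0,0,0,0.04,-0.037,0.07,0.1, 0,0,0,0.04,-0.037,0.07,0.1, 0,0,0,0.04,-0.037,0.07,0.1]'; python3 go.py .08 -.029 .16
python3 - <<'E'
from look import *
from fit import *
p=eyes.camera_params('wrist'); im=snap('wrist','w1'); p2=eyes.camera_params('scene');im2=snap('scene','s1')
v=[.5112,.0880,.2899]
P=np.array([[.08,-.058,.079],[.098,-.075,.079],[.062,-.041,.079],[.062,-.075,.079],[.098,-.041,.079],[.08,0,.059],[.1617,0,.0325]])
print(proj(p,jw(v,P)).round().tolist())
cv2.imwrite('pics/s1c.png',cv2.resize(cv2.cvtColor(im2,cv2.COLOR_RGB2BGR)[150:300,250:420],None,fx=4,fy=4,interpolation=cv2.INTER_CUBIC))
E
```

```text
clock: 2.0
tool_pos: [0.5725, 0.0402, 0.2317]
eef_rot: [0.0, 0.99, 0.144, 0.0]
contact_force: [1.3, -0.0, 0.2]
grip_width: 0.0473
grasp_force: 0.0
clock: 2.3
tool_pos: [0.5925, 0.0775, 0.1724]
eef_rot: [-0.001, 0.989, 0.146, -0.002]
contact_force: [0.3, -0.1, 0.5]
grip_width: 0.0472
grasp_force: 0.0
clock 2.3 tcp [0.5925 0.0775 0.1724] target [0.5962 0.0831 0.16  ] w 0.047152457268887484 F [ 0.3 -0.1  0.5]
turn [-0.0013  0.003   0.0018] shift [ 0.0064 -0.0054  0.0154]
tcp in jig [ 0.0749 -0.0333  0.1724]
[[358.0, 236.0], [386.0, 209.0], [331.0, 262.0], [383.0, 262.0], [332.0, 209.0], [271.0, 228.0], [272.0, 104.0]]
```

View pics/w1.png

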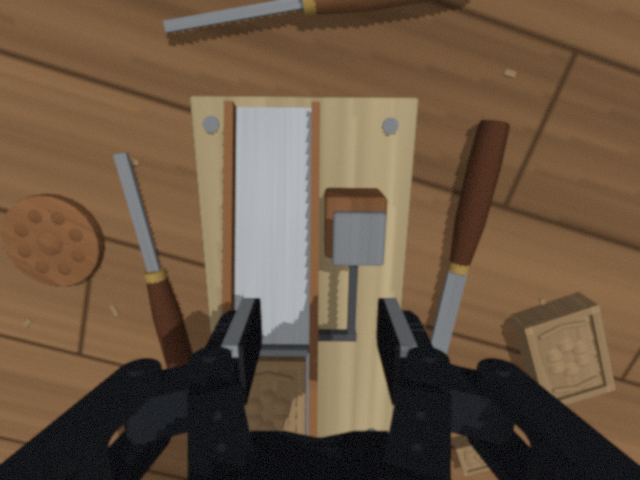

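View pics/s1c.png

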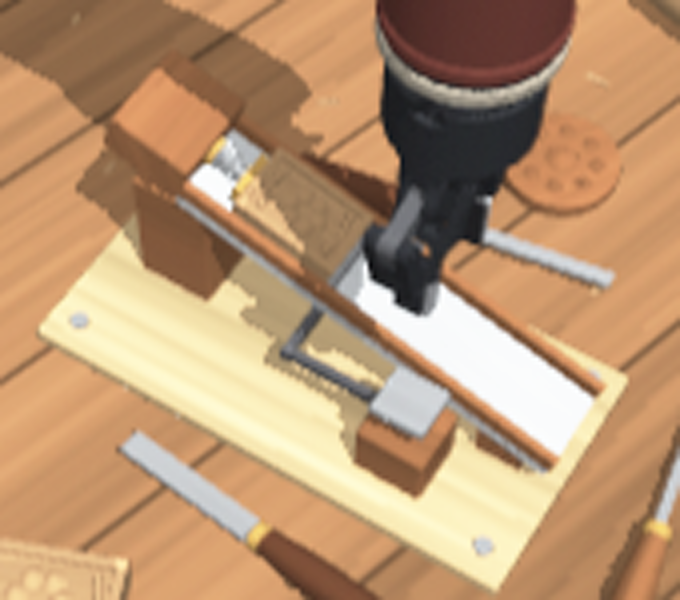

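The wrist view puts the key pad at (359,238). I predicted (358,236), so the fit holds. The lane is at columns 237–310. The fingers are spread symmetrically, with one over the lane and one over the key. Now descend.

```bash
python3 -m pendant '[0,0,0,0.005,-0.004,0.07,0.1, 0,0,0,0.005,-0.004,0.07,0.1, 0,0,0,0.005,-0.004,0.07,0.1, 0,0,0,0.005,-0.004,0.07,0.1]'; python3 go.py .08 -.029 .085
```

```text
clock: 2.8
tool_pos: [0.5977, 0.0795, 0.1217]
eef_rot: [0.0, 0.99, 0.144, 0.001]
contact_force: [-0.8, 0.6, 1.3]
grip_width: 0.0468
grasp_force: 0.0
clock 2.8 tcp [0.5977 0.0795 0.1217] target [0.5962 0.0831 0.085 ] w 0.046838387303573426 F [-0.8  0.6  1.3]
turn [ 0.0005 -0.0013 -0.0008] shift [-0.0007 -0.0049  0.0458]
tcp in jig [ 0.0805 -0.0329  0.1217]
```

```bash
python3 -m pendant '[0,0,0,0,-0.005,0.02,0.1, 0,0,0,0,-0.005,0.04,0.1, 0,0,0,0,-0.005,0.04,0.1, 0,0,0,0,-0.005,0.04,0.1]'; python3 go.py .08 -.029 .07
```

```text
clock: 3.2
tool_pos: [0.5953, 0.0839, 0.0869]
eef_rot: [-0.0, 0.99, 0.144, -0.001]
contact_force: [0.4, 0.8, 0.0]
grip_width: 0.0472
grasp_force: 0.0
clock 3.2 tcp [0.5953 0.0839 0.0869] target [0.5962 0.0831 0.07  ] w 0.04716311358350277 F [0.4 0.8 0. ]
turn [-0.0002  0.0008  0.    ] shift [0.0007 0.0013 0.0211]
tcp in jig [ 0.0794 -0.0279  0.0869]
```

```bash
python3 -m pendant '[0,0,0,0,0,0.005,0.1, 0,0,0,0,0,0.01,0.1, 0,0,0,0,0,0.015,0.1, 0,0,0,0,0,0.015,0.1]'; python3 -m pendant '[0,0,0,0,0,0.003,0.1, 0,0,0,0,0,0.006,0.1, 0,0,0,0,0,0.008,0.1, 0,0,0,0,0,0.008,0.1]'; python3 go.py .08 -.029 .067
```

```text
clock: 3.6
tool_pos: [0.5958, 0.084, 0.0751]
eef_rot: [-0.0, 0.99, 0.144, 0.0]
contact_force: [-0.8, -0.8, 1.6]
grip_width: 0.0469
grasp_force: 0.8
clock: 4.0
tool_pos: [0.5959, 0.084, 0.0689]
eef_rot: [-0.0, 0.99, 0.144, 0.0]
contact_force: [0.2, -0.4, 2.9]
grip_width: 0.047
grasp_force: 1.6
clock 4.0 tcp [0.5959 0.084  0.0689] target [0.5962 0.0831 0.067 ] w 0.047015847850061326 F [ 0.2 -0.4  2.9]
turn [ 0.     -0.0002 -0.0001] shift [0.     0.0012 0.0024]
tcp in jig [ 0.08   -0.028   0.0689]
```

```bash
python3 -m pendant '[0,0,0,0,0,0.003,0.1, 0,0,0,0,0,0.006,0.1, 0,0,0,0,0,0.006,0.1]'; python3 -m pendant '[0,0,0,0,0,0.003,0.1, 0,0,0,0,0,0.005,0.1, 0,0,0,0,0,0.005,0.1, 0,0,0,0,0,0.005,0.1]'; python3 go.py .08 -.029 .067
```

```text
clock: 4.3
tool_pos: [0.5959, 0.084, 0.0646]
eef_rot: [0.0, 0.99, 0.144, 0.0]
contact_force: [-2.9, -1.9, 7.6]
grip_width: 0.0473
grasp_force: 4.2
clock: 4.7
tool_pos: [0.5962, 0.084, 0.0639]
eef_rot: [0.001, 0.99, 0.144, 0.001]
contact_force: [-16.4, -3.9, 39.4]
grip_width: 0.047
grasp_force: 20.3
clock 4.7 tcp [0.5962 0.084  0.0639] target [0.5962 0.0831 0.067 ] w 0.047019783244236356 F [-16.4  -3.9  39.4]
turn [ 0.0014 -0.0007 -0.0004] shift [-0.0003  0.0011 -0.0038]
tcp in jig [ 0.0803 -0.0281  0.0639]
```

```bash
python3 -m pendant '[0,0,0,0,0,-0.0025,0.1, 0,0,0,0,0,-0.0025,0.1, 0,0,0,0,0,-0.0025,0.1]'; python3 go.py .08 -.029 .067
python3 - <<'E'
from look import *
im2=snap('scene','s2');w=snap('wrist','w2')
a=cv2.resize(im2[150:290,250:410],(640,560),interpolation=cv2.INTER_CUBIC)
cv2.imwrite('pics/s2c.png',cv2.cvtColor(a,cv2.COLOR_RGB2BGR))
E
```

```text
clock: 5.0
tool_pos: [0.596, 0.084, 0.0642]
eef_rot: [0.001, 0.99, 0.144, 0.0]
contact_force: [-9.2, -2.1, 24.8]
grip_width: 0.0467
grasp_force: 12.2
clock 5.0 tcp [0.596  0.084  0.0642] target [0.5962 0.0831 0.067 ] w 0.04672631628733998 F [-9.2 -2.1 24.8]
turn [ 0.0008 -0.0005 -0.0002] shift [-0.0002  0.0012 -0.0034]
tcp in jig [ 0.0802 -0.0281  0.0642]
```

View pics/s2c.png

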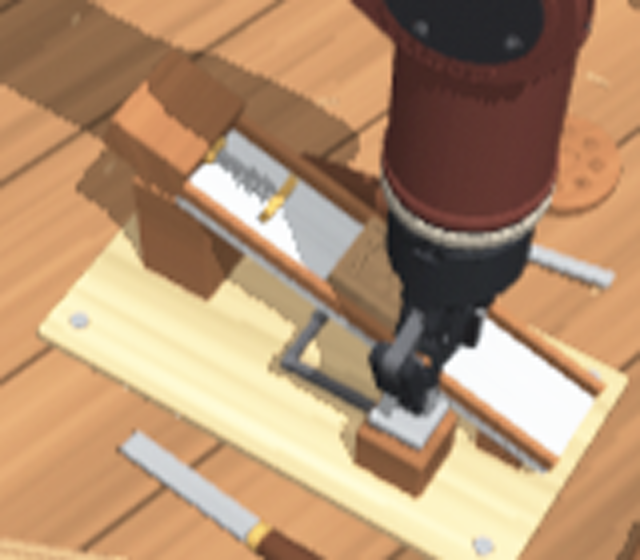

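View pics/w2.png

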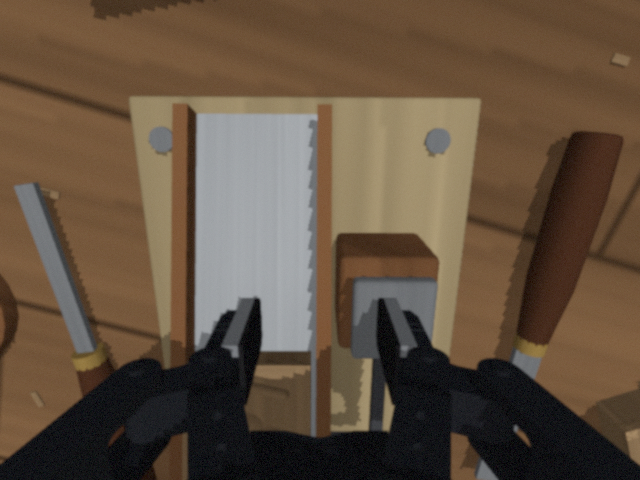

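The scene crop shows the plaque past the gate, near crop (365,280), resting uphill of the lane finger. The pusher is spent and the key pad is pressed down. The wrist view shows the plaque's front edge at row ~355, at the finger. I'll ease the push a little, let things settle and check that the plaque is still.

```bash
python3 -m pendant '[0,0,0,0,0,-0.001,0.1, 0,0,0,0,0,-0.001,0.1, 0,0,0,0,0,-0.001,0.1, 0,0,0,0,0,-0.001,0.1, 0,0,0,0,0,-0.001,0.1]'
python3 - <<'E'
from look import *
a=snap('wrist','w3')
old=cv2.cvtColor(cv2.imread('pics/w2.png'),cv2.COLOR_BGR2RGB)
for i in (old,a,eyes.get_image('wrist')):
    print([int(i[r,280].sum()) for r in range(340,376,3)])
print(observe()['clock'],observe()['contact_force'])
E
```

```text
clock: 5.6
tool_pos: [0.596, 0.084, 0.0644]
eef_rot: [0.0, 0.99, 0.144, 0.0]
contact_force: [-6.9, -1.6, 18.1]
grip_width: 0.0472
grasp_force: 9.1
[498, 498, 500, 482, 197, 146, 144, 144, 191, 334, 328, 342]
[503, 497, 495, 480, 178, 135, 151, 149, 209, 335, 322, 341]
[500, 496, 496, 478, 177, 138, 134, 152, 212, 326, 327, 342]
5.7 [-6.58512032 -1.34006282 17.88391842]
```

```bash
python3 -c "
from bench import job_done
print(job_done())"
```

```text
the job is handed in; nothing more can be done
None
```

I handed the job in with one finger holding the key at its hard stop (about 18 N) and the plaque popped past the gate, lying still on the slide against the other finger; no verdict came back.

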